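# Trip and reset the earth-leakage breaker, then hold the dead-man paddle

### The arm

A 6-joint arm with a two-finger parallel gripper is mounted at the origin on a cart in front of the work surface, level with it; the furniture and walls round the work are solid. World frame = base frame: x ahead of the robot, y to its left, z up, the work surface at z = 0. Lengths are in m, angles in rad, forces in N, time in s.
With the tool pointing down it reaches from about 0.35 to 0.775 m from the base axis. Payload 7.3 kg.
Tool frame: the origin (TCP) lies at the very end of the fingers, on their centre line; the grasp point (between the pads) lies 19 mm behind it (robot.hold_point_z is the distance from the TCP to the grasp point, in m); z points along the fingers, y is the direction in which the jaws open and shut (so a half turn about z gives the same grasp; the last joint's range is limited). The gripper opens to 92 mm and grips with 3 to 60 N. Pads are 19 mm wide; open, the fingers measure 130 mm over their backs; the gripper's body (75 mm by 190 mm) begins 47 mm behind the grasp point.
Start: joints at [-1.417, 0.342, 1.524, -0, 1.275, -0.146], TCP at [0.155, -0.502, 0.227] pointing down, gripper open.
Joint ranges: [-2.53, 2.53], [-0.77, 2.02], [0.04, 2.7], [-1, 4.14], [0.28, 2.66], [-3.11, 3.11]. Speed limits (rad/s): [2.57, 2.57, 3.14, 3.14, 3.14, 3.14].

### API

Orientations are given as [roll, pitch, yaw] about the fixed x, y, z axes, in that order (R = Rz(yaw) Ry(pitch) Rx(roll)).
In Python, from cell import monitor, viewer, robot gives the robot as it stands.
- The arm moves only by the tool move_arm, never from a script. Its argument "deltas" is a list of rows, each an object of numbers: "x", "y", "z": the shift along the tool's x, y, z in m; "wx", "wy", "wz": the turn, a rotation vector about the tool's x, y, z in degrees; "hand": the opening, from 0 (shut) to 1 (fully open). In form: [{"x": .., "y": .., "z": .., "wx": .., "wy": .., "wz": .., "hand": ..}, ...]. A call has 1 to 8 rows; each row is the pose to reach, as a shift and turn from the pose commanded when the call began, along the tool's axes at that moment; what a row does not reach only later rows make up. A row lasts 1/8 s, in which the tool goes at most 62.5 mm and 10.7 degrees, less where a joint would pass 70% of its speed; a pose out of reach is approached as far as the arm can. A call with a gripper value outside its range is refused whole. The fingers move at their own pace and stop on an object; "grip_force" is the grip in N (left out, the last holds). Time passes only in rows, so rows that repeat a pose let the fingers close. It gives the time, the measured TCP pose, the force and the opening at its end, in the units of the state.
- monitor.observe(): the state, without advancing time (a new reading comes with each control period).
- viewer.read_camera(name): name is "scene" or "top"; returns the picture (384x512x3 uint8, red, green, blue); there is no depth.
- viewer.camera_params(name): a dict with "camera_matrix" (3x3 intrinsics, pixels), "R" (3x3) and "t" (3): a world point X has camera coordinates R X + t. Camera axes: x right, y down, z forward; pixel columns grow to the right and rows downward; lengths in m; the calibration is good to about 2 mm. A picture is of the moment at which its call begins. camera_params takes no time and is no camera call.
- robot.hand_in(): hands the job in, once; it reports no verdict.
The state is a dict: "time": time; "qpos": joint angles; "qvel": joint speeds; "joint_efforts": joint torques, N m; "tool_pos": TCP position; "tool_rot": TCP orientation; "contact_force": force on the tool from outside, world axes, zero at the start; "torque": the same for the moment, N m; "opening": finger opening in m.
Only numpy, scipy, OpenCV 4.12 (cv2) and the standard library are available. Lean on these libraries where they do the work, as an engineer would, in place of code of your own. Each camera call takes 0.05 s, during which the arm holds its last target. There are 200 camera calls.

### The job

Do the start-of-shift safety check at the bench: press the yellow test button on the earth-leakage breaker so that its grey lever drops, then lift the lever back up until it latches and let go of it. With the supply back on, press the black hold-to-run paddle on the yellow unit gently down to its middle position (paddle level, pointer in the green band) without ever pushing it through to the bottom, and finish while still holding it there; leave the tools lying round about where they are.

Things in the scene. Friction and masses are not known exactly. Their poses are not given: they have to be found in the camera images.
- breaker_box: grey steel box fixed to the bench, 150 (x) x 170 (y) mm. Origin: centre of its underside; x points from its low front (64 mm) to its high back (119 mm), y left, z up. Cover slopes up along x at 0.349 rad; the dark breaker on it has a flat face (122 mm up-slope x 130 mm wide) parallel to the cover; face centre at (-0.004, 0, 0.104). Button 20 mm down-slope, 42 mm right (-y) of that centre
- test_button (a joint): travel of the yellow test button square into the sloping face, m: 0 released, 0.006 fully home. Sprung back: about 2 N start it moving, about 5 N bring it home; the breaker trips somewhere between 2 and 5 mm
- test_button_top (a point): centre of the yellow button's round top, 14 mm across, 11 mm above the breaker's face when released; moves with the button
- breaker_lever (a joint): angle of the grey lever, rad: 0 up (on, latched, leaning 0.40 up-slope from the face's normal), 0.80 dropped (off, leaning 0.40 down-slope, to the robot). A spring throws it down when tripped and resists lifting with about 3 N at the tip; it latches by itself when lifted to 0 or slightly past (stop at -0.07) with the test button released, and drops again if let go before
- breaker_lever_tip (a point): middle of the free end of the grey lever in the middle of the breaker's face: a bar 18 mm wide (y), 12 mm thick, its end 44 mm from its pivot. The pivot's axis is parallel to the box's y, 14 mm under the face's centre, so the tip stands about 27 mm above the face in both positions
- run_unit: hold-to-run unit fixed to the bench: yellow housing, dark base plate 170 (x) x 94 (y) mm, black paddle on top. Origin: centre of its underside; x points from the paddle's free end (robot side) to its hinge at (0.055, 0, 0.052), y left, z up. Index plate at the paddle's left (x -0.020, y 0.034, 72 mm high) with white, green, red bands from the top; a white pointer shows off, run, pressed through
- run_paddle (a joint): angle pressed down, rad: 0 released (free end raised 0.12), 0.12 middle, level (run), 0.24 at the bottom (cuts out). Sprung up: at the pad 4 N start it, about 6 N bring it to the middle, where a second spring makes a clear step: going on needs 15 N, 21 N reach the bottom. The hold counts from 0.085 to 0.155; past 0.19 it is pressed through
- run_paddle_pad (a point): where to press: middle of the ribbed area on the paddle's top, 100 mm from the hinge; paddle 46 mm wide, 9 mm thick, free end 30 mm further out. 69 mm above the bench when released, 57 mm in the middle position; moves with the paddle
- screwdriver: orange-handled screwdriver 215 mm long lying beside the hold-to-run unit; leave it
- plug_gauge: grey plug gauge with a red ring at one end, 89 mm long and 20 mm high, lying at the other side of the hold-to-run unit; leave it
- pliers: red-handled pliers 190 mm long lying at the right behind the work; leave them

How it is judged:
On the way, in this order (a step that is already met when the one before it is completed fails the run):
1. the test button is pressed and the breaker's lever has dropped (value of joint test_button above 0.002 m and value of joint breaker_lever above 0.6 rad).
2. the lever is back up and latched, let go, the button released (value of joint breaker_lever below 0.1 rad and value of joint test_button below 0.0015 m and contact force between the fingers and breaker_box below 0.3 N), for 0.2 s.
3. the paddle is held in its middle position (value of joint run_paddle between 0.085 and 0.155 rad and contact force between the fingers and run_unit above 2 N), for 0.3 s.
At the end, for the whole second after the job is handed in: The breaker's lever is up and latched (under 0.1 rad) and its test button released; the gripper is still pressing the hold-to-run paddle (over 2 N) and holds it in the middle position, 0.085 to 0.155 rad (all of step 2 and all of step 3); the arm keeps its last pose, push and grip.
It fails at once if the paddle is pressed through to the bottom (past 0.19 rad) (value of joint run_paddle above 0.19 rad).
It fails at once if a tool lying round about is moved more than 30 mm (distance of any of screwdriver, plug_gauge, pliers from where it was at the start of the episode above 0.03 m).
It also fails if it takes over 40 s, if anything falls off the work surface, if the arm or the gripper's body presses on something with over 40 N, if the wrist force passes 120 N, or if a joint passes its speed limit or range.

## Working session

There is one attempt and no reset: what is moved stays moved. The work goes in short steps, Python scripts to look and compute and a tool call to move; the robot and the scene stay as the last step left them, time stands still between calls to the robot, and variables do not carry over. Pictures are saved under pics/ and viewed, about 8 in all and at most 12, crops included, and the job is handed in when it is done.

Besides the shell and the picture viewer there is one more tool, called after "Emit:" as name([rows], argument=value, ...), one row to a line, values as JSON. move_arm: Moves the arm, as the interface text tells. Its arguments: {"type":"object","properties":{"deltas":{"type":"array","items":{"type":"object","properties":{"x":{"type":"number"},"y":{"type":"number"},"z":{"type":"number"},"wx":{"type":"number"},"wy":{"type":"number"},"wz":{"type":"number"},"hand":{"type":"number"}}}},"grip_force":{"type":"number"}},"required":["deltas"]}

```bash
ls; mkdir -p pics; python3 - <<'E'
from cell import monitor, viewer, robot
import cv2, numpy as np
s=monitor.observe(); print(s)
for n in("scene","top"):
    im=viewer.read_camera(n); cv2.imwrite(f"pics/{n}0.png",im[:,:,::-1]); p=viewer.camera_params(n); print(n,p)
E
```

```text
pics
{'time': 0.0, 'qpos': array([-1.41697049e+00,  3.42736601e-01,  1.52502586e+00, -2.21193267e-05,
        1.27538916e+00, -1.46030640e-01]), 'qvel': array([-1.56172250e-04, -5.73534748e-05,  3.56714389e-05, -5.02673425e-04,
       -8.81070839e-04,  2.20575514e-04]), 'joint_efforts': array([ 3.26916641e-03, -4.31232262e+01, -2.44217777e+01,  7.20028044e-02,
        5.59617381e-02, -1.06690898e-04]), 'tool_pos': array([ 0.15501207, -0.50116493,  0.22603467]), 'tool_rot': array([-3.14004720e+00, -2.05922390e-04,  2.99862769e-01]), 'contact_force': array([ 0.21848254, -0.19172236, -0.1869053 ]), 'torque': array([ 0.05050869,  0.01744442, -0.00038775]), 'opening': 0.09178076089498902}
scene {'camera_matrix': array([[440.65216886,   0.        , 247.15074266],
       [  0.        , 440.65216886, 185.27654391],
       [  0.        ,   0.        ,   1.        ]]), 'R': array([[-0.88790601, -0.45976151,  0.01556519],
       [-0.21180181,  0.37853412, -0.90102825],
       [ 0.40836615, -0.80332514, -0.43348104]]), 't': array([0.44709396, 0.25173886, 0.73555765])}
top {'camera_matrix': array([[386.199947  ,   0.        , 254.6648454 ],
       [  0.        , 386.199947  , 194.32723612],
       [  0.        ,   0.        ,   1.        ]]), 'R': array([[ 0.00403356, -0.99997981, -0.00490969],
       [-0.99502828, -0.00352492, -0.09953034],
       [ 0.09951102,  0.00528674, -0.99502242]]), 't': array([-0.14704343,  0.57207753,  0.94978043])}
```

View pics/scene0.png

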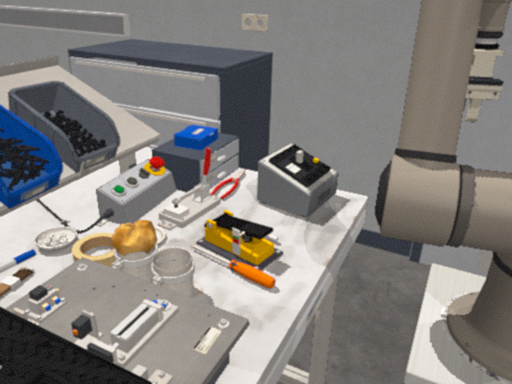

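View pics/top0.png

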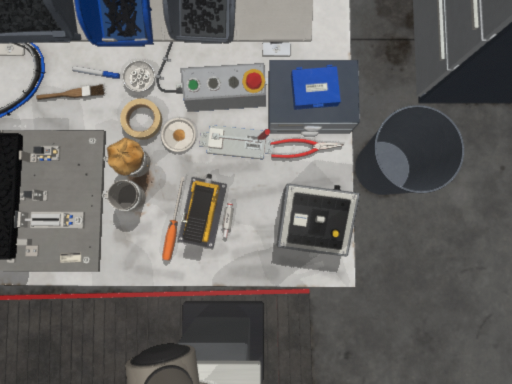

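Scene: the breaker box sits at about (298,180) and the run unit at about (240,238). Top: breaker at (318,220) with its button at (336,234), run unit at (203,212), screwdriver at (172,225), gauge at (228,220). I'll zoom in on both views.

```bash
python3 - <<'E'
import cv2, numpy as np
t=cv2.imread("pics/top0.png"); s=cv2.imread("pics/scene0.png")
a=cv2.resize(t[165:275,160:360],None,fx=4,fy=4,interpolation=cv2.INTER_CUBIC)
cv2.imwrite("pics/c1.png",a)
b=cv2.resize(s[135:295,190:345],None,fx=3.7,fy=3.7,interpolation=cv2.INTER_CUBIC)
cv2.imwrite("pics/c2.png",b)
for n,im in(("top",t),("scene",s)):
    h=cv2.cvtColor(im,cv2.COLOR_BGR2HSV)
    m=cv2.inRange(h,(20,150,120),(35,255,255))
    k,l,st,c=cv2.connectedComponentsWithStats(m)
    for i in range(1,k):
        if st[i,4]>5: print(n,st[i],c[i])
E
```

```text
top [243  69  22  23 124] [253.04032258  80.92741935]
top [191 181  28  61 343] [207.54810496 207.05830904]
top [189 198   4  13  18] [190.16666667 203.5       ]
top [333 230   6   7  33] [335.33333333 233.27272727]
scene [313 158   6   5  24] [315.29166667 159.70833333]
scene [144 163  21  12 118] [154.11864407 169.66101695]
scene [224 210   8   6  25] [227.6  212.24]
scene [205 219  28  33 526] [218.63117871 236.10456274]
scene [127 231  13  14  65] [133.15384615 237.86153846]
scene [238 238  36  27 656] [255.93140244 250.14329268]
```

View pics/c1.png

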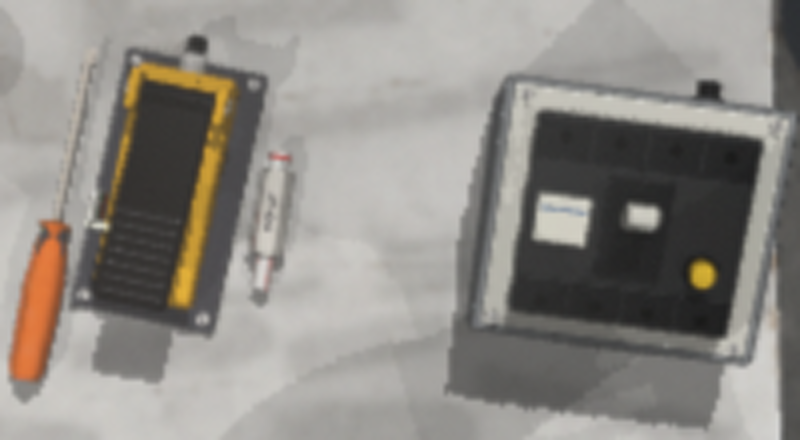

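View pics/c2.png

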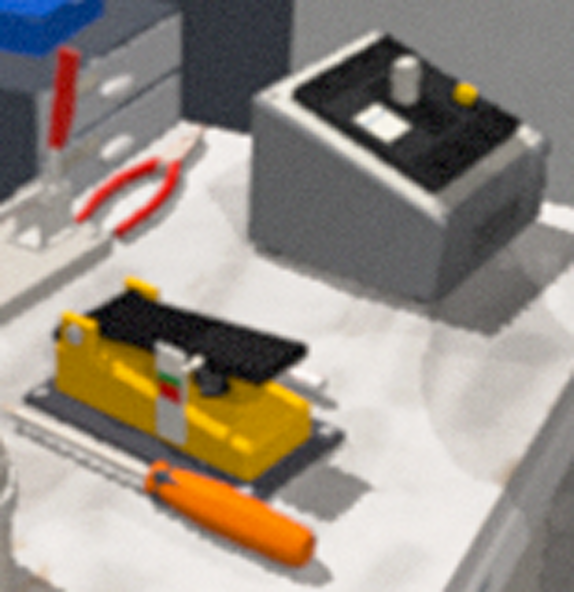

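Crop c1 shows the base plate corners at (132,48), (268,72), (215,335), (72,310) and the breaker face corners at (538,110), (762,140), (728,335), (510,308). Lever tip is at about (642,217). The lever is up and the paddle is released.

```bash
cat > h.py <<'E'
import numpy as np
from cell import monitor, viewer, robot
from scipy.spatial.transform import Rotation as Ro
def ray(n,uv):
    p=viewer.camera_params(n); R,t=p["R"],p["t"]
    d=R.T@np.linalg.solve(p["camera_matrix"],[uv[0],uv[1],1]); return -R.T@t,d
def onz(n,uv,z):
    o,d=ray(n,uv); return o+d*(z-o[2])/d[2]
def tri(a,b):
    (o1,d1),(o2,d2)=ray("top",a),ray("scene",b)
    s=np.linalg.lstsq(np.c_[d1,-d2],o2-o1,rcond=None)[0]
    P,Q=o1+s[0]*d1,o2+s[1]*d2; return (P+Q)/2,np.linalg.norm(P-Q)
def proj(n,X):
    p=viewer.camera_params(n); q=p["camera_matrix"]@(p["R"]@X+p["t"]); return q[:2]/q[2]
def fit(loc,w):
    loc=np.array(loc)[:,:2];w=np.array(w)[:,:2]
    a=loc-loc.mean(0);b=w-w.mean(0)
    th=np.arctan2((a[:,0]*b[:,1]-a[:,1]*b[:,0]).sum(),(a*b).sum())
    c,s=np.cos(th),np.sin(th);R=np.array([[c,-s],[s,c]])
    o=w.mean(0)-R@loc.mean(0); return o,th,np.linalg.norm(loc@R.T+o-w,axis=1)
A=.349
u=np.array([np.cos(A),0,np.sin(A)]);n=np.array([-np.sin(A),0,np.cos(A)]);FC=np.array([-.004,0,.104])
def tip(q): 
    a=.4-q; return FC-.014*n+.044*(np.cos(a)*n+np.sin(a)*u)
BTN=FC-.02*u+[0,-.042,0]+.011*n
E
python3 - <<'E'
from h import *
f=lambda p:(p[0]/4+160-.375,p[1]/4+165-.375)
loc=[FC+sx*.061*u+[0,sy*.065,0] for sx,sy in((1,1),(1,-1),(-1,-1),(-1,1))]
w=[onz("top",f(p),l[2]) for p,l in zip([(538,110),(762,140),(728,335),(510,308)],loc)]
o,th,e=fit(loc,w); print("box",o,th,e)
R=Ro.from_euler('z',th).as_matrix(); O=np.r_[o,0]
for nm,v in(("btn",BTN),("tip0",tip(0)),("tip.8",tip(.8))):
    X=O+R@v; print(nm,X.round(4),proj("top",X).round(1),proj("scene",X).round(1))
print("btn tri",tri((335.3,233.3),(315.3,159.7)))
print("tip tri",tri(f((642,210)),(190+405/3.7,135+62/3.7)))
loc=[(sx*.085,sy*.047,.008) for sx,sy in((1,1),(1,-1),(-1,-1),(-1,1))]
w=[onz("top",f(p),.006) for p in[(132,48),(268,72),(215,335),(72,310)]]
o,th,e=fit(loc,w); print("unit",o,th,e)
R=Ro.from_euler('z',th).as_matrix()
for nm,v in(("pad",(-.045,0,.069)),("end",(-.075,.023,.072)),("end2",(-.075,-.023,.072))):
    X=np.r_[o,0]+R@v; print(nm,X.round(4),proj("top",X).round(1),proj("scene",X).round(1))
E
```

```text
box [ 0.50777645 -0.29310687] -0.11926706129626498 [0.0004742  0.0019569  0.00085907 0.00112746]
btn [ 0.4764 -0.3316  0.1075] [335.5 232.8] [315.5 157.9]
tip0 [ 0.5108 -0.2935  0.1348] [320.7 217.3] [298.5 150.3]
tip.8 [ 0.4788 -0.2896  0.1231] [318.3 231.7] [309.5 157.4]
btn tri (array([ 0.47584026, -0.33199104,  0.10228175]), np.float64(0.0012295112274033086))
tip tri (array([ 0.50968717, -0.29346692,  0.13114914]), np.float64(0.003489625604764054))
unit [ 0.52814006 -0.01063744] -0.18939531518900604 [0.00254191 0.00259729 0.00100707 0.00242237]
pad [ 0.4839 -0.0022  0.069 ] [195.1 229.1] [256.6 227.3]
end [0.4588 0.0261 0.072 ] [182.9 239.6] [261.7 235.7]
end2 [ 0.4502 -0.0191  0.072 ] [201.7 243.3] [275.1 226.4]
```

Emit:
move_arm([
  {"x":0.06,"y":-0.011,"z":0,"wz":8,"hand":0},
  {"x":0.12,"y":-0.022,"z":0,"wz":16,"hand":0},
  {"x":0.18,"y":-0.033,"z":0,"wz":24,"hand":0},
  {"x":0.24,"y":-0.044,"z":0.01,"wz":24,"hand":0},
  {"x":0.3,"y":-0.055,"z":0.03,"wz":24,"hand":0},
  {"x":0.356,"y":-0.0665,"z":0.06,"wz":24,"hand":0},
  {"x":0.356,"y":-0.0665,"z":0.08,"wz":24,"hand":0},
  {"x":0.356,"y":-0.0665,"z":0.09,"wz":24,"hand":0},
], grip_force=20)

```text
schema error: expected keys x, y, z, wx, wy, wz, hand
```

Emit:
move_arm([
  {"x":0.06,"y":-0.011,"z":0,"wx":0,"wy":0,"wz":8,"hand":0},
  {"x":0.12,"y":-0.022,"z":0,"wx":0,"wy":0,"wz":16,"hand":0},
  {"x":0.18,"y":-0.033,"z":0,"wx":0,"wy":0,"wz":24,"hand":0},
  {"x":0.24,"y":-0.044,"z":0.01,"wx":0,"wy":0,"wz":24,"hand":0},
  {"x":0.3,"y":-0.055,"z":0.03,"wx":0,"wy":0,"wz":24,"hand":0},
  {"x":0.356,"y":-0.0665,"z":0.06,"wx":0,"wy":0,"wz":24,"hand":0},
  {"x":0.356,"y":-0.0665,"z":0.08,"wx":0,"wy":0,"wz":24,"hand":0},
  {"x":0.356,"y":-0.0665,"z":0.09,"wx":0,"wy":0,"wz":24,"hand":0},
], grip_force=20)

```text
time: 1.1
tool_pos: [0.4754, -0.3318, 0.1349]
tool_rot: [-3.14, 0.003, -0.118]
contact_force: [0.1, -0.3, -0.3]
opening: 0.0164
```

Emit:
move_arm([
  {"x":0,"y":0,"z":0.01,"wx":0,"wy":0,"wz":0,"hand":0},
  {"x":0,"y":0,"z":0.018,"wx":0,"wy":0,"wz":0,"hand":0},
  {"x":0,"y":0,"z":0.021,"wx":0,"wy":0,"wz":0,"hand":0},
  {"x":0,"y":0,"z":0.021,"wx":0,"wy":0,"wz":0,"hand":0},
])

```text
time: 1.6
tool_pos: [0.4754, -0.3333, 0.116]
tool_rot: [3.141, -0.0, -0.12]
contact_force: [0.1, 0.5, -0.4]
opening: 0.0006
```

```bash
python3 - <<'E'
from h import *
import cv2
a=viewer.read_camera("top")[165:275,260:360,::-1]; b=viewer.read_camera("scene")[95:230,240:370,::-1]
a=cv2.resize(a,(400,440),interpolation=cv2.INTER_CUBIC); b=cv2.resize(b,(400,440),interpolation=cv2.INTER_CUBIC)
cv2.imwrite("pics/p5.png",np.hstack([a,b])); s=monitor.observe(); print(s["tool_pos"],s["contact_force"])
E
```

```text
[ 0.47563439 -0.33325342  0.11619694] [-0.51591928 -0.22996566  0.66149217]
```

View pics/p5.png

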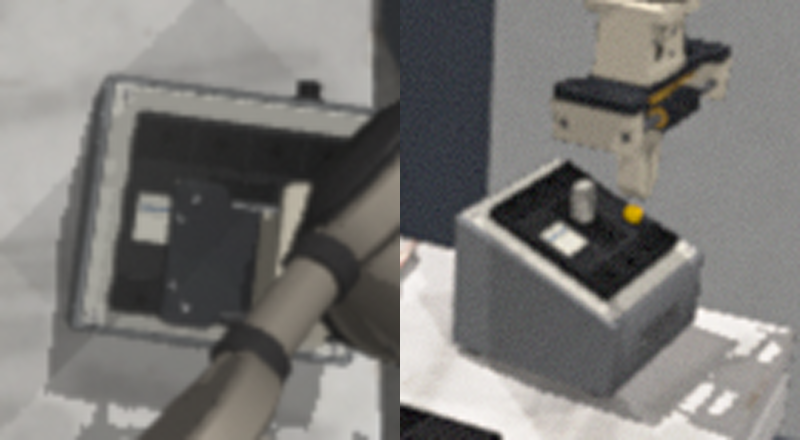

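The scene view (right half) puts the fingertip at (633,195), directly above the button at (633,212). Pressing.

Emit:
move_arm([
  {"x":0,"y":0,"z":0.004,"wx":0,"wy":0,"wz":0,"hand":0},
  {"x":0,"y":0,"z":0.007,"wx":0,"wy":0,"wz":0,"hand":0},
  {"x":0,"y":0,"z":0.009,"wx":0,"wy":0,"wz":0,"hand":0},
  {"x":0,"y":0,"z":0.01,"wx":0,"wy":0,"wz":0,"hand":0},
  {"x":0,"y":0,"z":0.01,"wx":0,"wy":0,"wz":0,"hand":0},
])

```text
time: 2.33
tool_pos: [0.4764, -0.3332, 0.1065]
tool_rot: [3.141, -0.002, -0.119]
contact_force: [1.7, -0.0, 3.7]
opening: 0.0003
```

Emit:
move_arm([
  {"x":0,"y":0,"z":0.001,"wx":0,"wy":0,"wz":0,"hand":0},
  {"x":0,"y":0,"z":0.0018,"wx":0,"wy":0,"wz":0,"hand":0},
  {"x":0,"y":0,"z":0.0018,"wx":0,"wy":0,"wz":0,"hand":0},
])

```text
time: 2.7
tool_pos: [0.4767, -0.3333, 0.1048]
tool_rot: [3.14, -0.003, -0.119]
contact_force: [2.5, 1.1, 4.5]
opening: 0.0005
```

```bash
python3 - <<'E'
from h import *
import cv2
b=viewer.read_camera("scene")[95:230,240:370,::-1]
cv2.imwrite("pics/p6.png",cv2.resize(b,(400,440),interpolation=cv2.INTER_CUBIC)); s=monitor.observe(); print(s["tool_pos"],s["contact_force"])
E
```

```text
[ 0.47664467 -0.33330416  0.10473277] [3.24960434 1.25123998 5.66890292]
```

View pics/p6.png

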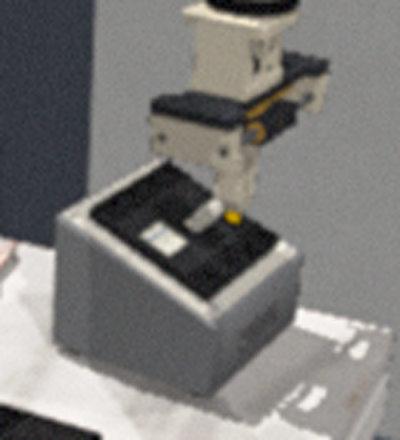

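The lever has dropped; it now leans towards the robot at about (205,215). I'll go round in front of it.

Emit:
move_arm([
  {"x":0,"y":0,"z":-0.03,"wx":0,"wy":0,"wz":0,"hand":0},
  {"x":-0.01,"y":0,"z":-0.05,"wx":0,"wy":0,"wz":0,"hand":0},
  {"x":-0.025,"y":-0.0436,"z":-0.05,"wx":0,"wy":0,"wz":0,"hand":0},
  {"x":-0.0255,"y":-0.0436,"z":-0.04,"wx":0,"wy":0,"wz":0,"hand":0},
  {"x":-0.0255,"y":-0.0436,"z":-0.02,"wx":0,"wy":0,"wz":0,"hand":0},
  {"x":-0.0255,"y":-0.0436,"z":-0.007,"wx":0,"wy":0,"wz":0,"hand":0},
  {"x":-0.0255,"y":-0.0436,"z":-0.007,"wx":0,"wy":0,"wz":0,"hand":0},
])

```text
time: 3.62
tool_pos: [0.4547, -0.2866, 0.1097]
tool_rot: [-3.14, 0.002, -0.12]
contact_force: [-0.0, -0.2, 0.5]
opening: 0.0005
```

Emit:
move_arm([
  {"x":0.01,"y":0,"z":0,"wx":0,"wy":0,"wz":0,"hand":0},
  {"x":0.018,"y":0,"z":-0.001,"wx":0,"wy":0,"wz":0,"hand":0},
  {"x":0.025,"y":0,"z":-0.002,"wx":0,"wy":0,"wz":0,"hand":0},
  {"x":0.031,"y":0,"z":-0.003,"wx":0,"wy":0,"wz":0,"hand":0},
  {"x":0.036,"y":0,"z":-0.003,"wx":0,"wy":0,"wz":0,"hand":0},
  {"x":0.039,"y":0,"z":-0.003,"wx":0,"wy":0,"wz":0,"hand":0},
  {"x":0.039,"y":0,"z":-0.003,"wx":0,"wy":0,"wz":0,"hand":0},
])

```text
time: 4.5
tool_pos: [0.4926, -0.2914, 0.1145]
tool_rot: [3.141, 0.004, -0.119]
contact_force: [-11.0, 0.6, 8.7]
opening: 0.0005
```

```bash
python3 - <<'E'
from h import *
import cv2
b=viewer.read_camera("scene")[95:230,240:370,::-1]
cv2.imwrite("pics/p7.png",cv2.resize(b,(560,582),interpolation=cv2.INTER_CUBIC)); s=monitor.observe(); print(s["tool_pos"],s["contact_force"],s["torque"])
E
```

```text
[ 0.4924977  -0.29137373  0.11450625] [-11.3179566    0.06939834   9.6807751 ] [0.1048606  1.88317837 0.01838986]
```

View pics/p7.png

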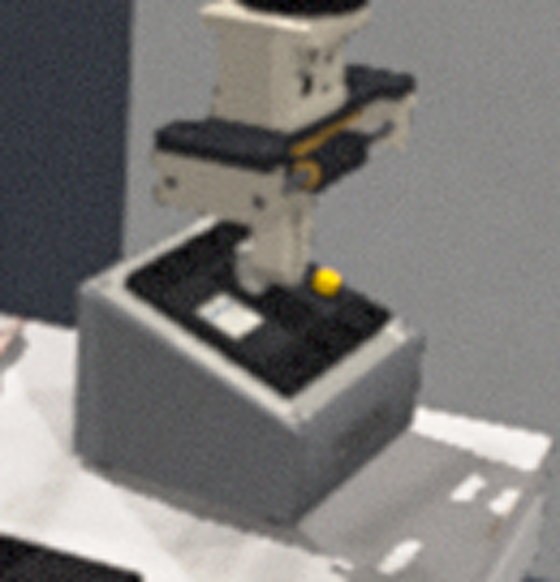

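Emit:
move_arm([
  {"x":0.0,"y":0,"z":-0.002,"wx":0,"wy":0,"wz":0,"hand":0},
  {"x":0.0,"y":0,"z":-0.003,"wx":0,"wy":0,"wz":0,"hand":0},
  {"x":0.0,"y":0,"z":-0.003,"wx":0,"wy":0,"wz":0,"hand":0},
])

```text
time: 4.92
tool_pos: [0.4925, -0.2909, 0.1158]
tool_rot: [-3.14, 0.005, -0.119]
contact_force: [-7.5, -0.5, -1.6]
opening: 0.0003
```

Emit:
move_arm([
  {"x":0.002,"y":0,"z":-0.001,"wx":0,"wy":0,"wz":0,"hand":0},
  {"x":0.003,"y":0,"z":-0.001,"wx":0,"wy":0,"wz":0,"hand":0},
  {"x":0.003,"y":0,"z":-0.001,"wx":0,"wy":0,"wz":0,"hand":0},
])

```text
time: 5.3
tool_pos: [0.4928, -0.2909, 0.1159]
tool_rot: [-3.139, 0.011, -0.119]
contact_force: [-15.6, -1.5, -2.3]
opening: 0.0004
```

That is the hard stop: the force rose 8 N with almost no travel. Backing off and lifting away.

Emit:
move_arm([
  {"x":-0.008,"y":0,"z":0,"wx":0,"wy":0,"wz":0,"hand":0},
  {"x":-0.03,"y":0,"z":-0.005,"wx":0,"wy":0,"wz":0,"hand":0},
  {"x":-0.05,"y":0,"z":-0.04,"wx":0,"wy":0,"wz":0,"hand":0},
  {"x":-0.05,"y":0,"z":-0.06,"wx":0,"wy":0,"wz":0,"hand":0},
  {"x":-0.05,"y":0,"z":-0.06,"wx":0,"wy":0,"wz":0,"hand":0},
])

```text
time: 5.92
tool_pos: [0.4489, -0.2866, 0.1798]
tool_rot: [3.139, -0.005, -0.119]
contact_force: [0.6, -0.7, -0.8]
opening: 0.0002
```

```bash
python3 - <<'E'
from h import *
import cv2
b=viewer.read_camera("scene")[95:230,240:370,::-1]
cv2.imwrite("pics/p8.png",cv2.resize(b,(400,440),interpolation=cv2.INTER_CUBIC)); s=monitor.observe(); print(s["tool_pos"],s["tool_rot"],s["contact_force"])
# target over pad, in tool axes
P=np.array([.4839,-.0022,.12]); R=Ro.from_euler('xyz',s["tool_rot"]).as_matrix(); print(R.T@(P-s["tool_pos"]))
E
```

```text
[ 0.44824874 -0.28598157  0.17834257] [ 3.14041146e+00 -2.26111559e-03 -1.19019974e-01] [-0.77423471 -0.12432095 -0.60294174]
[ 0.00157113 -0.28607587  0.0580084 ]
```

View pics/p8.png

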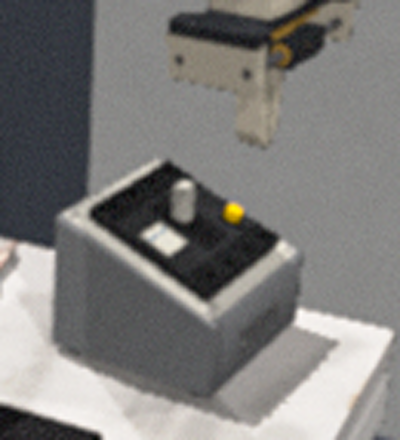

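The lever stands up at (182,200) and stays there with the fingers clear. On to the paddle.

Emit:
move_arm([
  {"x":0,"y":-0.05,"z":0,"wx":0,"wy":0,"wz":1,"hand":0},
  {"x":0,"y":-0.11,"z":0,"wx":0,"wy":0,"wz":2,"hand":0},
  {"x":0,"y":-0.17,"z":0,"wx":0,"wy":0,"wz":3,"hand":0},
  {"x":0,"y":-0.23,"z":0.02,"wx":0,"wy":0,"wz":4,"hand":0},
  {"x":0.0015,"y":-0.286,"z":0.05,"wx":0,"wy":0,"wz":4,"hand":0},
  {"x":0.0015,"y":-0.286,"z":0.08,"wx":0,"wy":0,"wz":4,"hand":0},
  {"x":0.0015,"y":-0.286,"z":0.09,"wx":0,"wy":0,"wz":4,"hand":0},
  {"x":0.0015,"y":-0.286,"z":0.09,"wx":0,"wy":0,"wz":4,"hand":0},
])

```text
time: 6.98
tool_pos: [0.4827, -0.0022, 0.0872]
tool_rot: [3.141, 0.002, -0.19]
contact_force: [-0.4, -0.7, 0.3]
opening: 0.0003
```

```bash
python3 - <<'E'
from h import *
import cv2
b=viewer.read_camera("scene")[150:270,180:300,::-1]
cv2.imwrite("pics/p9.png",cv2.resize(b,(560,560),interpolation=cv2.INTER_CUBIC)); s=monitor.observe(); print(s["tool_pos"],s["tool_rot"],s["contact_force"])
E
```

```text
[ 0.48324372 -0.00252766  0.08802442] [ 3.14153619e+00 -5.75429152e-05 -1.90034201e-01] [0.0566389  0.20573584 0.79398401]
```

View pics/p9.png

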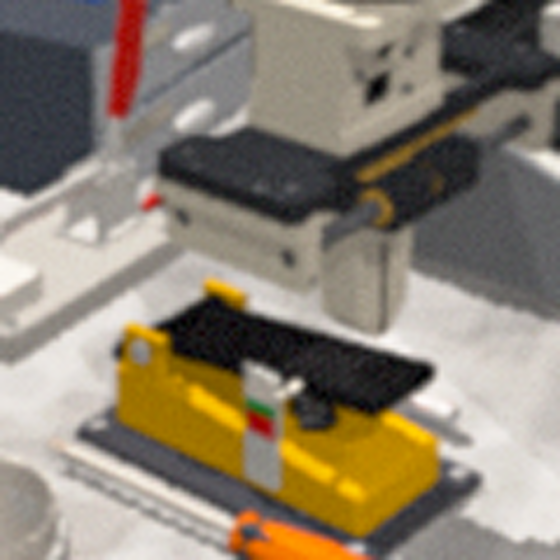

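The fingers are over the ribbed pad and the pointer is in the white band at (290,385). Lowering gently.

Emit:
move_arm([
  {"x":0,"y":0,"z":0.008,"wx":0,"wy":0,"wz":0,"hand":0},
  {"x":0,"y":0,"z":0.014,"wx":0,"wy":0,"wz":0,"hand":0},
  {"x":0,"y":0,"z":0.018,"wx":0,"wy":0,"wz":0,"hand":0},
  {"x":0,"y":0,"z":0.021,"wx":0,"wy":0,"wz":0,"hand":0},
  {"x":0,"y":0,"z":0.023,"wx":0,"wy":0,"wz":0,"hand":0},
  {"x":0,"y":0,"z":0.023,"wx":0,"wy":0,"wz":0,"hand":0},
])

```text
time: 7.78
tool_pos: [0.4827, -0.0019, 0.0649]
tool_rot: [3.141, 0.001, -0.189]
contact_force: [-2.8, -0.9, 3.7]
opening: 0.0006
```

Emit:
move_arm([
  {"x":0,"y":0,"z":0.002,"wx":0,"wy":0,"wz":0,"hand":0},
  {"x":0,"y":0,"z":0.004,"wx":0,"wy":0,"wz":0,"hand":0},
  {"x":0,"y":0,"z":0.0055,"wx":0,"wy":0,"wz":0,"hand":0},
  {"x":0,"y":0,"z":0.0055,"wx":0,"wy":0,"wz":0,"hand":0},
])

```text
time: 8.28
tool_pos: [0.4826, -0.0018, 0.0592]
tool_rot: [3.142, 0.001, -0.189]
contact_force: [-4.2, 0.2, 4.6]
opening: 0.0002
```

Emit:
move_arm([
  {"x":0,"y":0,"z":0.001,"wx":0,"wy":0,"wz":0,"hand":0},
  {"x":0,"y":0,"z":0.002,"wx":0,"wy":0,"wz":0,"hand":0},
  {"x":0,"y":0,"z":0.002,"wx":0,"wy":0,"wz":0,"hand":0},
])

```text
time: 8.65
tool_pos: [0.4828, -0.0018, 0.0574]
tool_rot: [3.142, 0.0, -0.189]
contact_force: [-3.7, -0.4, 5.9]
opening: 0.0009
```

Emit:
move_arm([
  {"x":0,"y":0,"z":0.0007,"wx":0,"wy":0,"wz":0,"hand":0},
  {"x":0,"y":0,"z":0.001,"wx":0,"wy":0,"wz":0,"hand":0},
  {"x":0,"y":0,"z":0.001,"wx":0,"wy":0,"wz":0,"hand":0},
])

```text
time: 9.02
tool_pos: [0.4828, -0.0018, 0.0567]
tool_rot: [3.142, 0.0, -0.189]
contact_force: [-4.8, 0.8, 8.7]
opening: 0.0004
```

```bash
python3 - <<'E'
from h import *
import cv2
b=viewer.read_camera("scene")[100:270,180:340,::-1]
cv2.imwrite("pics/p10.png",cv2.resize(b,(560,595),interpolation=cv2.INTER_CUBIC)); s=monitor.observe(); print(s["time"],s["tool_pos"],s["tool_rot"],s["contact_force"])
E
```

```text
9.075 [ 0.48277516 -0.00178059  0.05674987] [ 3.14156681e+00  1.69153923e-04 -1.88863844e-01] [-4.62591018  0.36185121  9.10373475]
```

View pics/p10.png

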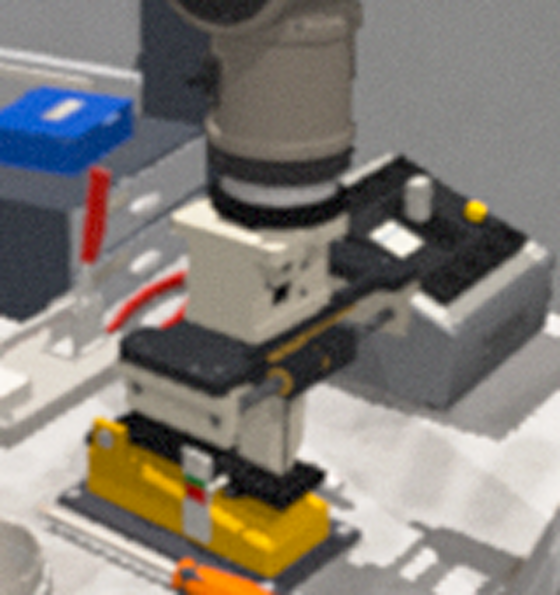

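The paddle is level, the pointer at (215,483) sits against the green band, and 9 N is inside the 6–15 N step. The lever is still up. Hold, then hand in.

Emit:
move_arm([
  {"x":0,"y":0,"z":0,"wx":0,"wy":0,"wz":0,"hand":0},
  {"x":0,"y":0,"z":0,"wx":0,"wy":0,"wz":0,"hand":0},
  {"x":0,"y":0,"z":0,"wx":0,"wy":0,"wz":0,"hand":0},
  {"x":0,"y":0,"z":0,"wx":0,"wy":0,"wz":0,"hand":0},
])

```text
time: 9.57
tool_pos: [0.4828, -0.0018, 0.0568]
tool_rot: [3.142, 0.0, -0.189]
contact_force: [-4.9, -0.1, 8.9]
opening: 0.0002
```

```bash
python3 -c "
from cell import robot,monitor
s=monitor.observe(); print(s['tool_pos'],s['contact_force'])
if s['contact_force'][2]>5 and s['contact_force'][2]<14: print(robot.hand_in())"
```

```text
[ 0.48277565 -0.0017757   0.05675833] [-4.90013073 -0.11087418  8.91006458]
the job is handed in; nothing more can be done
None
```

I did the safety check and handed it in at about 9.6 s, with the gripper still holding the paddle in its middle position; the hand-in gives no verdict.

- **Breaker:** I pressed the test button and a picture showed the lever dropped. I then pushed the lever up to its stop and backed the fingers off. Pictures after that, including the last one, show it standing up and the button out.
- **Paddle:** The last readings were a steady 8.9 N downward, inside the 6–15 N step, with the fingertips at 56.8 mm against the 57 mm expected. The picture shows the paddle level with the pointer at the green band.
- **Tools:** The gripper stayed clear of all three, but I did not re-measure their positions.
- **Mismatches:**
  - Two-view triangulation put the button about 5 mm lower than the box fit did (102 against 107.5 mm). The press force agreed with the box fit.
  - Lifting the lever needed about 11 N rather than the 5 N or so I expected. I put this down to friction and the stop, because the upward force went away when I raised the fingers slightly.

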